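# Switch the dust extraction to the red inlet

### The job

Switch the bench's dust extraction from the blue inlet to the red one: with the fingertips, push the red gate's blade from outside on its end plate until the red port is fully open, and only then push the blue gate's blade in the same way until the blue port is fully shut. Push only: do not pinch or hook the end plates, and leave the glue bottle, the chipboard blank and the wooden dowel where they are.

Things in the scene. Friction and masses are not known exactly. Their poses are not given: they have to be found in the camera images.
- red_gate: red dust inlet, fixed: grey slide-gate housing 100 x 100 mm, top at 58 mm, red collar (64 mm wide, up to 68 mm) round a 50 mm port; foot plate 160 (x) x 130 (y) x 3 mm. Origin on the bench under the port's centre; y is the line the blade slides along, z up. The blade, a 78 mm wide aluminium plate with a 50 mm hole, top at 45 mm, runs through it and has an upright red end plate at each end. It starts shut or nearly so.
- blue_gate: blue dust inlet, fixed: grey slide-gate housing 100 x 100 mm, top at 58 mm, blue collar (64 mm wide, up to 68 mm) round a 50 mm port; foot plate 160 (x) x 130 (y) x 3 mm. Origin on the bench under the port's centre; y is the line the blade slides along, z up. The blade, a 78 mm wide aluminium plate with a 50 mm hole, top at 45 mm, runs through it and has an upright blue end plate at each end. It starts open or nearly so.
- red_blade (a joint): position of the red gate's blade along the housing's +y, m: 0 = port fully shut (the +y end plate lies against the housing), 0.060 = port fully open (the -y end plate lies against the housing). Stops at both ends, no spring; slides with about 2.5 N of friction and stays where it is left.
- blue_blade (a joint): position of the blue gate's blade along the housing's +y, m: 0 = port fully shut (the +y end plate lies against the housing), 0.060 = port fully open (the -y end plate lies against the housing). Stops at both ends, no spring; slides with about 2.5 N of friction and stays where it is left.
- red_end_a (a point): centre of the outer face of the red blade's end plate on the -y side, 62 mm above the bench; moves with the blade, has the housing's axes; the face looks to -y. Plate 80 mm wide, 8 mm thick, from 30 to 86 mm above the bench. Black rubber bumper (3 mm) on its inner face. Pushing it towards +y opens the port. It is 122 mm from the port centre when shut, 62 when open.
- blue_end_b (a point): centre of the outer face of the blue blade's end plate on the +y side, 62 mm above the bench; moves with the blade, has the housing's axes; the face looks to +y. Plate 80 mm wide, 8 mm thick, from 30 to 86 mm above the bench. Black rubber bumper (3 mm) on its inner face. Pushing it towards -y shuts the port. It is 62 mm from the port centre when shut, 122 when open.
- glue_center (a point): centre (half-way up) of a loose standing white glue bottle with orange cap, 48 mm across, 105 mm tall; bystander, beside the red gate on its +x side
- blank_center (a point): centre of a loose chipboard blank with clipped corners lying flat, 90 x 65 x 19 mm; bystander, beside the blue gate on its +x side
- dowel_center (a point): centre (half-way up) of a loose upright beech dowel offcut, 40 mm across, 60 mm tall; bystander
Mind the look-alikes: they are no part of the job. What is shaped like the red_gate but pink is not meant. What is shaped like the blue_gate but green is not meant.

How it is judged:
On the way, in this order (a step that is already met when the one before it is completed fails the run):
1. the red port is fully open (blade within 6 mm of its open stop) (value of joint red_blade above 0.054 m), for 0.2 s.
2. then the blue port is fully shut (blade within 6 mm of its shut stop) (value of joint blue_blade below 0.006 m), for 0.2 s.
At the end, for the whole second after the job is handed in: The red blade is within 6 mm of its open stop (joint above 0.054 m), the blue blade within 6 mm of its shut stop (joint below 0.006 m), and both are at rest (value of joint red_blade above 0.054 m and value of joint blue_blade below 0.006 m and velocity of joint red_blade between -0.005 and 0.005 m/s and velocity of joint blue_blade between -0.005 and 0.005 m/s); the robot touches nothing.
It fails at once if the blue blade pushed in (below 0.04 m) before the red port is fully open (value of joint blue_blade below 0.04 m and value of joint red_blade below 0.054 m).
It fails at once if an end plate pinched or hooked: the fingers press on a bumper on the inner side of an end plate (contact force between the fingers and red_blade_c14 above 0.5 N or contact force between the fingers and red_blade_c15 above 0.5 N or contact force between the fingers and blue_blade_c14 above 0.5 N or contact force between the fingers and blue_blade_c15 above 0.5 N).
It fails at once if the glue bottle lifted, shifted more than 20 mm or tipped more than 20 degrees (distance of glue_center from where it was at the start of the episode above 0.02 m or angle between glue_center's own z axis and vertical above 0.35 rad).
It fails at once if the chipboard blank lifted, shifted more than 20 mm or tipped more than 20 degrees (distance of blank_center from where it was at the start of the episode above 0.02 m or angle between blank_center's own z axis and vertical above 0.35 rad).
It fails at once if the dowel lifted, shifted more than 20 mm or tipped more than 20 degrees (distance of dowel_center from where it was at the start of the episode above 0.02 m or angle between dowel_center's own z axis and vertical above 0.35 rad).
It also fails if it takes over 56 s, if anything falls off the work surface, if the arm or the gripper's body presses on something with over 40 N, if the wrist force passes 120 N, or if a joint passes its speed limit or range.

### The arm

A 6-joint arm with a two-finger parallel gripper is mounted at the origin on the work surface. World frame = base frame: x ahead of the robot, y to its left, z up, the work surface at z = 0. Lengths are in m, angles in rad, forces in N, time in s.
With the tool pointing down it reaches from about 0.375 to 0.9 m from the base axis. Payload 3.1 kg.
Tool frame: the origin (TCP) lies midway between the tips of the shut fingers; the grasp point (between the pads) lies 19 mm behind it; x points along the fingers, y is the direction in which the jaws open and shut, and the axes are right-handed (so a half turn about x gives the same grasp; the last joint's range is limited). The gripper opens to 87 mm and grips with 3 to 60 N. Pads are 19 mm wide; open, the fingers measure 117 mm over their backs; the gripper's body (75 mm by 190 mm) begins 51 mm behind the grasp point.
Start: joints at [-1.486, 0.527, 1.433, -0, 1.181, -0.178], TCP at [0.162, -0.604, 0.223] pointing down, gripper open.
Joint ranges: [-3.08, 3.08], [-0.75, 2.2], [0.22, 2.44], [-1.43, 4.57], [0, 2.65], [-2.85, 2.85]. Speed limits (rad/s): [2.79, 2.79, 3.14, 3.14, 3.14, 3.14].

### API

Orientations are given as a unit quaternion [x, y, z, w].
In Python, from rig import get_obs, imaging, robot gives the robot as it stands.
- The arm moves only by the shell command python3 -m inch 'ROWS' [FORCE]. ROWS is JSON, a list of rows, each a list of 3 entries, a list of its own where there are three numbers: the finger opening in mm, from 0 to 87, then the shift along the tool's x, y, z in mm, then the turn, a rotation vector about the tool's x, y, z in degrees. In form: [[grip, [dx, dy, dz], [wx, wy, wz]], ...]. A call has 1 to 12 rows; each row shifts and turns the pose as measured when the row begins, along the tool's axes as they then stand; what a row does not reach is not made up. A row lasts 1/8 s, in which the tool goes at most 62.5 mm and 10.7 degrees, less where a joint would pass 70% of its speed; a pose out of reach is approached as far as the arm can. A call with a gripper value outside its range is refused whole. The fingers move at their own pace and stop on an object; FORCE is the grip in N (left out, the last holds). Time passes only in rows, so rows that do not move let the fingers close. It gives the time, the measured TCP pose, the force and the opening at its end, in the units of the state.
- get_obs(): the state, without advancing time (a new reading comes with each control period).
- imaging.camera(name): name is "side" or "top"; returns the picture (384x512x3 uint8, red, green, blue); there is no depth.
- imaging.camera_params(name): a dict with "camera_matrix" (3x3 intrinsics, pixels), "k1" (the pictures are not rectified: a ray, as slopes to the right and down, at radius r is drawn at 1 + k1 r^2 times it, then the intrinsics apply), "xyz" and "rotation" of the camera in the world. Camera axes: x right, y down, z forward; pixel columns grow to the right and rows downward; lengths in m; the calibration is good to about 2 mm. A picture is of the moment at which its call begins. camera_params takes no time and is no camera call.
- robot.hand_in(): hands the job in, once; it reports no verdict.
Trained networks look in the newest picture that a camera, given by its name, has taken for a name from the list of things; names that differ only in an ending like _2 or _b are one class to them, and where a whole thing is asked for, a point or a joint stands for the part that bears it (a point fixed in the world has none). Each returns a list of dicts, best first, with "confidence" (0 to 1); they miss things now and then, are a little off and sometimes report something else, mostly with a low value. They report only what shows in the picture. A call takes as long as a camera call. They do not tell look-alikes from the thing itself.
- imaging.cut_out(camera, target): "pixels" (384x512 bool, what is visible of it) and "box" ([centre column, centre row, width, height] in pixels, round what is visible of it).
- imaging.tip_of(camera, target): "pixel" ([column, row] in pixels: a listed point, or the origin of a listed thing).
The state is a dict: "time": time; "q": joint angles; "joint_velocities": joint speeds; "joint_torque": joint torques, N m; "position": TCP position; "tool_rot": TCP orientation; "ft_force": force on the tool from outside, world axes, zero at the start; "moment": the same for the moment, N m; "grip_width": finger opening in m.
Only numpy, scipy, OpenCV 4.12 (cv2) and the standard library are available. Lean on these libraries where they do the work, as an engineer would, in place of code of your own. Each camera call takes 0.05 s, during which the arm holds its last target. There are 200 camera calls.

## Working session

There is one attempt and no reset: what is moved stays moved. The work goes in short steps, Python scripts to look and compute and a shell command to move; the robot and the scene stay as the last step left them, time stands still between calls to the robot, and variables do not carry over. Pictures are saved under pics/ and viewed, about 8 in all and at most 12, crops included, and the job is handed in when it is done.

```bash
mkdir -p pics; ls
python3 - <<'E'
from rig import get_obs, imaging, robot
import cv2
for c in("top","side"):
    im=imaging.camera(c); cv2.imwrite(f"pics/{c}0.png",im[:,:,::-1]); p=imaging.camera_params(c); print(c,p)
    for t in("red_gate","blue_gate","red_end_a","blue_end_b","glue_center","blank_center","dowel_center"):
        print(t,[(round(d["confidence"],2),[round(float(x)) for x in d["pixel"]]) for d in imaging.tip_of(c,t)])
o=get_obs();print(o)
E
```

```text
pics
top {'camera_matrix': array([[496.18711133,   0.        , 255.13848937],
       [  0.        , 496.18711133, 191.59860774],
       [  0.        ,   0.        ,   1.        ]]), 'k1': -0.08670026916350798, 'xyz': array([ 0.38735615, -0.11209284,  1.27830917]), 'rotation': array([ 0.70912975, -0.70134189,  0.05665498, -0.04521908])}
red_gate [(0.84, [287, 192]), (0.61, [404, 211])]
blue_gate [(0.85, [119, 273]), (0.81, [121, 186])]
red_end_a [(0.85, [329, 206]), (0.61, [455, 217])]
blue_end_b [(0.66, [70, 182]), (0.64, [90, 284])]
glue_center [(0.59, [313, 147])]
blank_center [(0.96, [124, 131])]
dowel_center [(0.56, [199, 135])]
side {'camera_matrix': array([[458.63538837,   0.        , 259.07562416],
       [  0.        , 458.63538837, 184.70121167],
       [  0.        ,   0.        ,   1.        ]]), 'k1': -0.13460689363237266, 'xyz': array([-0.14107085,  0.61502075,  0.84775369]), 'rotation': array([-0.32074476,  0.84233245, -0.40008071,  0.16593457])}
red_gate [(0.65, [278, 182])]
blue_gate [(0.88, [231, 304]), (0.74, [158, 258])]
red_end_a [(0.89, [308, 151])]
blue_end_b [(0.9, [213, 308]), (0.59, [119, 264])]
glue_center [(0.69, [262, 142])]
blank_center [(0.83, [124, 228]), (0.67, [182, 189])]
dowel_center [(0.54, [182, 188])]
{'time': 0.8, 'q': array([-1.48653046e+00,  5.27475572e-01,  1.43270637e+00, -7.55014887e-06,
        1.18141118e+00, -1.78525362e-01]), 'joint_velocities': array([-8.48331893e-05,  5.83143753e-05, -1.01603281e-03, -4.70153215e-04,
        5.23503745e-04,  5.19694484e-04]), 'joint_torque': array([-7.90023678e-04, -4.39946008e+01, -1.76979500e+01,  6.33129501e-02,
        5.02152625e-02, -9.73425756e-06]), 'position': array([ 0.1623692 , -0.60351087,  0.22256139]), 'tool_rot': array([-0.70100894, -0.0926449 ,  0.70101385, -0.09264433]), 'ft_force': array([-0.34764013,  0.17026605,  0.18944781]), 'moment': array([0.00852336, 0.01745486, 0.0179737 ]), 'grip_width': 0.08683388301957294}
```

View pics/top0.png

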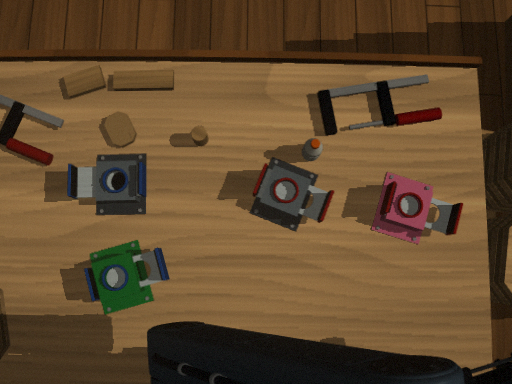

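View pics/side0.png

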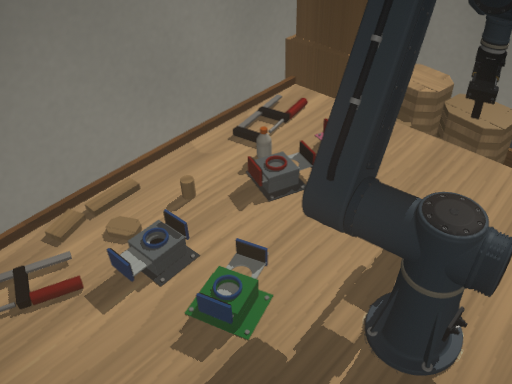

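The top view shows the red gate at (285,192) with its end a at right (325,205) and blade out, so it is shut. The grey-blue gate is at (120,183) with its end b at left (72,181), so it is open. Pink (403,208) and green (121,278) are look-alikes. The bottle is at (313,149), the dowel at (199,135) and the blank at (119,129).

```bash
cat > h.py <<'E'
from rig import get_obs, imaging, robot
import cv2, numpy as np
from scipy.spatial.transform import Rotation as R
def ray(c,px):
    p=imaging.camera_params(c); k=np.array([p["k1"],0,0,0,0.])
    u=cv2.undistortPoints(np.array([[px]],float),p["camera_matrix"],k)[0,0]
    return p["xyz"], R.from_quat(p["rotation"]).apply([u[0],u[1],1])
def atz(c,px,z):
    o,d=ray(c,px); return o+d*(z-o[2])/d[2]
def proj(c,P):
    p=imaging.camera_params(c); r=R.from_quat(p["rotation"])
    q=r.inv().apply(np.atleast_2d(P)-p["xyz"])
    return cv2.projectPoints(q,np.zeros(3),np.zeros(3),p["camera_matrix"],np.array([p["k1"],0,0,0,0.]))[0][:,0]
E
python3 - <<'E'
from h import *
np.set_printoptions(precision=4,suppress=True)
for c in("top","side"):
    imaging.camera(c)
    for t,z in(("red_gate",0),("blue_gate",0),("red_end_a",.062),("blue_end_b",.062),("glue_center",.0525),("blank_center",.0095),("dowel_center",.03)):
        for d in imaging.tip_of(c,t): print(c,t,round(d["confidence"],2),np.round(d["pixel"],1),atz(c,d["pixel"],z)[:2])
E
```

```text
top red_gate 0.97 [283.9 192.6] [ 0.5714 -0.2069]
top red_gate 0.62 [402.5 206.7] [ 0.5378 -0.5193]
top red_gate 0.32 [122.8 129.9] [0.7346 0.2217]
top blue_gate 0.85 [118.6 275.1] [0.3534 0.2145]
top blue_gate 0.58 [118.9 186. ] [0.5835 0.2243]
top blue_gate 0.29 [199.  137.2] [0.7167 0.0181]
top red_end_a 0.98 [327.4 203.4] [ 0.5367 -0.3104]
top red_end_a 0.79 [455.2 217.9] [ 0.5035 -0.6343]
top red_end_a 0.68 [120.2 127.5] [0.724  0.2125]
top red_end_a 0.51 [196.4 138.4] [0.6976 0.0182]
top blue_end_b 0.74 [ 71.  178.2] [0.5923 0.3301]
top blue_end_b 0.58 [ 92.7 285.7] [0.3284 0.2612]
top glue_center 0.67 [312.6 143.8] [ 0.6901 -0.276 ]
top glue_center 0.53 [117.9 182.1] [0.5853 0.2135]
top blank_center 0.92 [121.7 129.9] [0.732  0.2222]
top dowel_center 0.75 [197.8 137.4] [0.7084 0.0181]
side red_gate 0.71 [279.4 178.5] [ 0.5602 -0.2169]
side blue_gate 0.91 [228.1 300.2] [0.3573 0.2011]
side blue_gate 0.83 [160.3 255.5] [0.5831 0.218 ]
side red_end_a 0.84 [310.  155.3] [ 0.5125 -0.301 ]
side blue_end_b 0.76 [212.6 307. ] [0.3325 0.2653]
side blue_end_b 0.57 [119.7 266.3] [0.5743 0.3318]
side glue_center 0.67 [265.3 143.9] [ 0.664  -0.2709]
side blank_center 0.92 [122.3 223.8] [0.745  0.2198]
side dowel_center 0.59 [180.9 186.6] [0.725  0.0249]
```

Run:
```python
import cv2
a=cv2.imread("pics/top0.png")
r=cv2.resize(a[145:240,235:345],None,fx=5,fy=5,interpolation=cv2.INTER_CUBIC)[:,:400*2]
b=cv2.resize(a[140:230,55:165],None,fx=5,fy=5,interpolation=cv2.INTER_CUBIC)
import numpy as np
r=cv2.resize(r,(400,345));b=cv2.resize(b,(400,327))
cv2.imwrite("pics/crop.png",np.hstack([r[:327],b]))
```

```text
(no output)
```

View pics/crop.png

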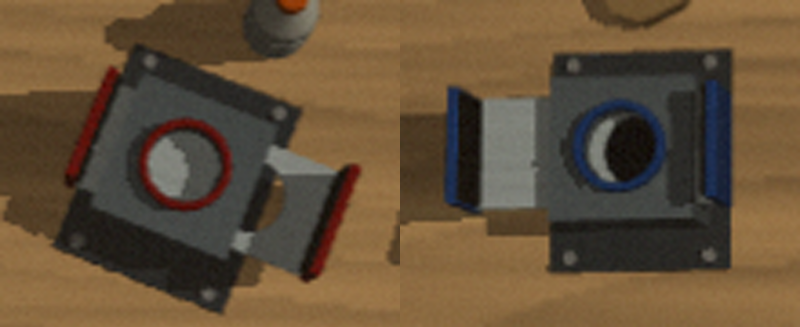

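Run:
```python
from h import *
np.set_printoptions(precision=4,suppress=True)
def W(s,u,v,z):
    px=(235+u/3.636,145+v/3.632) if s=="r" else (55+(u-400)/3.636,140+v/3.633)
    return atz("top",px,z)[:2]
def rep(s,scr,col,outer):
    S=np.array([W(s,*p,.003) for p in scr]); d=(S[0]-S[1]+S[2]-S[3]); d/=np.linalg.norm(d)
    C1=S.mean(0);C2=W(s,*col,.068); E=np.array([W(s,*p,.086) for p in outer])
    e=E[1]-E[0]
    print(s,"screw c",C1,"collar",C2,"y dir",d,"yaw",np.degrees(np.arctan2(-d[0],d[1])),"plate len",np.linalg.norm(e),"plate yaw",np.degrees(np.arctan2(e[1],e[0])),"end mid",E.mean(0),"offset along y",(E.mean(0)-(C1+C2)/2)@d,"lat",(E.mean(0)-(C1+C2)/2)@np.array([d[1],-d[0]]))
# screws: (+y,+x),( -y,+x),(+y,-x),(-y,-x)
rep("r",[(150,62),(279,114),(77,241),(208,294)],(186,164),[(357,168),(318,279)][::-1])
rep("b",[(573,65),(710,62),(570,258),(709,255)],(618,145),[(447,206),(448,88)])
for n in("red","blue"):pass
```

```text
r screw c [ 0.568  -0.2074] collar [ 0.5678 -0.2074] y dir [0.3675 0.93  ] yaw -21.564428338543173 plate len 0.07971168401225039 plate yaw -19.803490710300018 end mid [ 0.5263 -0.3075] offset along y -0.10843073430929255 lat -0.001849494075653449
b screw c [0.5889 0.218 ] collar [0.5882 0.217 ] y dir [-0.0337  0.9994] yaw 1.9290420910851187 plate len 0.08083002573846422 plate yaw 3.2836514019849594 end mid [0.5828 0.3284] offset along y 0.11106730860916543 lat -0.0020408483112171628
```

```bash
cat >> h.py <<'E'
RC=np.array([.568,-.2074]); RD=np.array([.3600,.9330]); BC=np.array([.5885,.2175]); BD=np.array([-.0393,.9992])
def goal(C,D,off,z):
    o=get_obs(); M=R.from_quat(o["tool_rot"]).as_matrix(); p=C+D*off
    y=np.array([D[1],-D[0],0]); 
    if y@M[:,1]<0 and 1: y2=-y
    else: y2=y
    x=np.array([0,0,-1.]); T=np.c_[x,y2,np.cross(x,y2)]
    rv=np.degrees(R.from_matrix(M.T@T).as_rotvec())
    d=(np.r_[p,z]-o["position"])*1000
    np.set_printoptions(precision=2,suppress=True)
    print("t",o["time"],"pos",o["position"]*1000,"F",o["ft_force"],"grip",o["grip_width"],"q",o["q"])
    print("turn",rv,"shift now-axes",M.T@d,"shift after turn",T.T@d); print("tool z world",T[:,2], "off along D", (o["position"][:2]-C)@D*1000,"lat",(o["position"][:2]-C)@np.array([D[1],-D[0]])*1000)
E
python3 -c "
from h import *
goal(RC,RD,-.165,.15)"
```

```text
t 1.6 pos [ 162.4  -603.5   222.53] F [0.43 0.16 0.02] grip 0.08700265086689038 q [-1.49  0.53  1.43  0.    1.18 -0.18]
turn [-53.84  -0.     0.  ] shift now-axes [  72.54 -143.9  -397.23] shift after turn [  72.53  235.83 -350.57]
tool z world [-0.36 -0.93 -0.  ] off along D -515.5808745254607 lat -235.8307800725085
```

```bash
python3 -m inch '[[0,[0,0,0],[-9,0,0]],[0,[0,0,0],[-9,0,0]],[0,[0,0,0],[-9,0,0]],[0,[0,0,0],[-9,0,0]],[0,[0,0,0],[-9,0,0]],[0,[0,0,0],[-9,0,0]]]' 20; python3 -c "
from h import *
goal(RC,RD,-.165,.15)"
```

```text
time: 2.35
position: [0.1624, -0.6035, 0.2226]
tool_rot: [0.576, 0.41, -0.576, 0.41]
ft_force: [-0.2, 0.8, 1.3]
grip_width: 0.035
t 2.35 pos [ 162.42 -603.5   222.56] F [-0.15  0.81  1.32] grip 0.03496987483213194 q [-1.49  0.53  1.43  0.    1.18 -1.15]
turn [ 1.93 -0.   -0.  ] shift now-axes [  72.6   247.47 -342.39] shift after turn [  72.56  235.81 -350.55]
tool z world [-0.36 -0.93 -0.  ] off along D -515.5696084493447 lat -235.8139356589837
```

```bash
python3 -m inch '[[0,[0,30,-43],[0,0,0]],[0,[0,30,-43],[0,0,0]],[0,[0,30,-43],[0,0,0]],[0,[0,30,-43],[0,0,0]],[0,[0,30,-43],[0,0,0]],[0,[0,30,-43],[0,0,0]],[0,[0,30,-43],[0,0,0]],[0,[0,30,-43],[0,0,0]],[0,[0,0,0],[0,0,0]],[0,[0,0,0],[0,0,0]]]'; python3 -c "
from h import *
goal(RC,RD,-.150,.055)"
```

```text
time: 3.6
position: [0.5125, -0.3533, 0.2227]
tool_rot: [-0.576, -0.407, 0.577, -0.412]
ft_force: [-0.3, 0.8, 0.2]
grip_width: 0.0001
t 3.6 pos [ 512.5  -353.34  222.65] F [-0.31  0.8   0.16] grip 0.00014256197046521902 q [-0.78  0.52  1.44 -0.    1.17 -0.44]
turn [ 1.83  0.27 -0.25] shift now-axes [167.62  -1.29  -6.96] shift after turn [167.65  -0.75  -6.13]
tool z world [-0.36 -0.93 -0.  ] off along D -156.14118636174757 lat 0.7546990885752697
```

```bash
python3 -m inch '[[0,[40,0,0],[1.8,0,0]],[0,[40,0,0],[0,0,0]],[0,[40,0,0],[0,0,0]],[0,[30,0,0],[0,0,0]],[0,[16,0,0],[0,0,0]],[0,[0,0,0],[0,0,0]]]'
python3 - <<'E'
from h import *
goal(RC,RD,-.125,.055)
a=imaging.camera("top")[:,:,::-1][130:250,220:380];b=imaging.camera("side")[:,:,::-1][90:210,220:380]
cv2.imwrite("pics/c2.png",np.hstack([cv2.resize(x,None,fx=2.5,fy=2.5,interpolation=2) for x in(a,b)]))
E
```

```text
time: 4.35
position: [0.5086, -0.3632, 0.0545]
tool_rot: [-0.585, -0.392, 0.586, -0.401]
ft_force: [0.2, -0.5, 0.4]
grip_width: 0.0003
t 4.35 pos [ 508.61 -363.23   54.53] F [ 0.19 -0.45  0.42] grip 0.000324568817677691 q [-0.8   0.74  1.56 -0.01  0.82 -0.41]
turn [-0.67  0.48 -0.51] shift now-axes [ -0.83  -1.17 -41.74] shift after turn [ -0.47  -0.69 -41.76]
tool z world [-0.36 -0.93 -0.  ] off along D -166.77163215216765 lat 0.6874688694120876
```

View pics/c2.png

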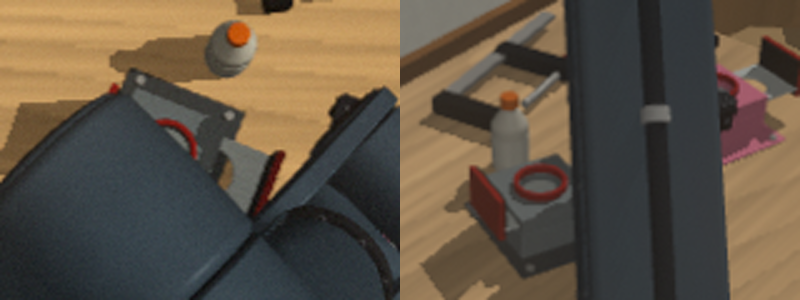

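The red end plate is undisturbed; the arm hides the fingers, and the bottle stands. Pushing now, watching force.

```bash
python3 -m inch '[[0,[0,0,-12],[-0.6,0,0]],[0,[0,0,-12],[0,0,0]],[0,[0,0,-12],[0,0,0]],[0,[0,0,-8],[0,0,0]],[0,[0,0,-8],[0,0,0]],[0,[0,0,-8],[0,0,0]],[0,[0,0,-8],[0,0,0]],[0,[0,0,-8],[0,0,0]]]'; python3 -c "
from h import *
goal(RC,RD,-.071,.055)"
```

```text
time: 5.45
position: [0.5406, -0.291, 0.0595]
tool_rot: [-0.582, -0.392, 0.583, -0.409]
ft_force: [-1.1, -0.9, 0.9]
grip_width: 0.0005
t 5.45 pos [ 540.62 -291.     59.52] F [-1.05 -0.88  0.88] grip 0.0005283649986921276 q [-0.67  0.72  1.6  -0.01  0.8  -0.3 ]
turn [ 0.11  0.88 -1.09] shift now-axes [  4.17  -4.6  -16.92] shift after turn [  4.52  -4.55 -16.84]
tool z world [-0.36 -0.93 -0.  ] off along D -87.85003591097133 lat 4.553277318869415
```

```bash
python3 -m inch '[[0,[2,-2,-7],[0,0,0]],[0,[2,-2,-7],[0,0,0]],[0,[0,0,-4],[0,0,0]]]'; python3 -c "
from h import *
goal(RC,RD,-.071,.055)"
```

```text
time: 5.82
position: [0.5443, -0.2765, 0.056]
tool_rot: [-0.58, -0.39, 0.584, -0.413]
ft_force: [-11.0, -18.8, 0.2]
grip_width: 0.0003
t 5.825 pos [ 544.35 -276.49   56.05] F [-11.   -18.78   0.21] grip 0.00025592046078186235 q [-0.64  0.72  1.61 -0.02  0.77 -0.27]
turn [ 0.31  1.35 -1.4 ] shift now-axes [ 0.93 -2.82 -2.01] shift after turn [ 1.05 -2.8  -1.97]
tool z world [-0.36 -0.93 -0.  ] off along D -72.97973973973161 lat 2.8037858619758826
```

```bash
python3 -m inch '[[0,[0,0,-4],[0,0,0]],[0,[0,0,-4],[0,0,0]]]'; python3 -c "
from h import *
goal(RC,RD,-.071,.055)"
```

```text
time: 6.08
position: [0.5442, -0.2769, 0.0562]
tool_rot: [-0.575, -0.388, 0.587, -0.417]
ft_force: [-6.8, -13.8, 0.5]
grip_width: 0.0006
t 6.075 pos [ 544.17 -276.95   56.15] F [ -6.83 -13.8    0.5 ] grip 0.0006248632581829624 q [-0.64  0.72  1.61 -0.04  0.77 -0.25]
turn [ 0.58  2.13 -1.39] shift now-axes [ 0.99 -2.8  -2.53] shift after turn [ 1.15 -2.8  -2.46]
tool z world [-0.36 -0.93 -0.  ] off along D -73.46663845897038 lat 2.8037123487461084
```

The blade is against its stop at the expected position (15–20 N). Now I'll retreat, rise and look.

```bash
python3 -m inch '[[0,[0,0,0],[0,0,0]],[0,[0,0,15],[0,0,0]],[0,[0,0,20],[0,0,0]],[0,[0,0,20],[0,2,-1.4]],[0,[-40,0,0],[0,0,0]],[0,[-40,0,0],[0,0,0]],[0,[-40,0,0],[0,0,0]],[0,[-40,0,0],[0,0,0]],[0,[-10,0,0],[0,0,0]],[0,[0,0,0],[0,0,0]]]'
python3 - <<'E'
from h import *
goal(BC,BD,.165,.22)
a=imaging.camera("top")[:,:,::-1]
b=imaging.camera("side")[:,:,::-1]
cv2.imwrite("pics/c3.png",np.hstack([cv2.resize(x,(400,300),interpolation=3) for x in(a,b)]))
E
```

```text
time: 7.32
position: [0.5194, -0.3334, 0.2284]
tool_rot: [-0.582, -0.406, 0.582, -0.396]
ft_force: [0.3, -0.3, 0.1]
grip_width: 0.0005
t 7.325 pos [ 519.4  -333.45  228.37] F [ 0.31 -0.27  0.08] grip 0.000533090472142646 q [-0.75  0.52  1.44  0.    1.2  -0.39]
turn [-23.08  -0.56   0.59] shift now-axes [  15.89 -195.85 -691.21] shift after turn [   8.37   90.7  -712.78]
tool z world [ 0.04 -1.    0.  ] off along D -547.7909772835073 lat -90.69830926111096
```

View pics/c3.png

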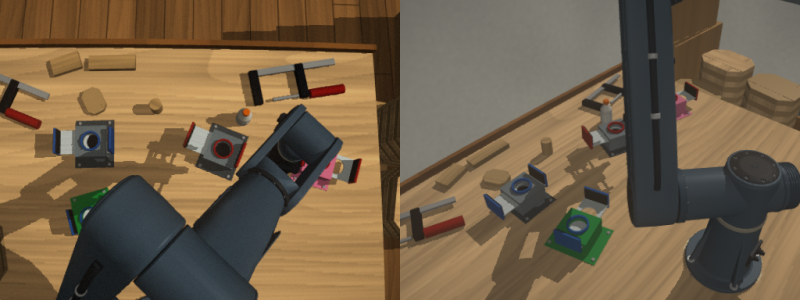

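The red blade now sticks out on the +y side (190,133), so the port is open. Bottle, dowel and blank haven't moved. Travelling over to blue.

```bash
python3 -m inch '[[0,[0,0,0],[-8,0,0]],[0,[0,0,0],[-8,0,0]],[0,[0,0,0],[-7,-0.6,0.6]],[0,[0,6,-50],[0,0,0]],[0,[0,6,-50],[0,0,0]],[0,[0,6,-50],[0,0,0]],[0,[0,6,-50],[0,0,0]],[0,[0,6,-50],[0,0,0]],[0,[0,6,-50],[0,0,0]],[0,[0,6,-50],[0,0,0]]]'; python3 -c "
from h import *
goal(BC,BD,.165,.22)"
```

```text
time: 8.68
position: [0.5353, 0.0297, 0.2112]
tool_rot: [0.487, 0.524, -0.491, 0.498]
ft_force: [0.7, 0.5, 0.0]
grip_width: 0.0007
t 8.675 pos [535.31  29.73 211.21] F [0.73 0.48 0.05] grip 0.0006938936488281562 q [-0.16  0.44  1.65  0.02  1.09 -0.22]
turn [ 0.25 -1.31  1.71] shift now-axes [  -2.59   61.9  -350.4 ] shift after turn [  -8.79   60.52 -350.52]
tool z world [ 0.04 -1.    0.  ] off along D -185.53363197434015 lat -60.52479912428708
```

```bash
python3 -m inch '[[0,[-3,8,-44],[0,-1.3,1.7]],[0,[-3,8,-44],[0,0,0]],[0,[-3,8,-44],[0,0,0]],[0,[-3,8,-44],[0,0,0]],[0,[0,8,-44],[0,0,0]],[0,[0,8,-44],[0,0,0]],[0,[0,8,-44],[0,0,0]],[0,[0,8,-42],[0,0,0]],[0,[0,0,0],[0,0,0]],[0,[0,0,0],[0,0,0]]]'; python3 -c "
from h import *
goal(BC,BD,.165,.055)"
```

```text
time: 9.93
position: [0.5724, 0.3953, 0.2002]
tool_rot: [0.476, 0.52, -0.499, 0.505]
ft_force: [-0.4, 0.1, -0.1]
grip_width: 0.0001
t 9.925 pos [572.37 395.26 200.17] F [-0.41  0.1  -0.06] grip 9.02738263598958e-05 q [0.44 0.66 1.23 0.01 1.29 0.39]
turn [0.66 0.46 2.15] shift now-axes [144.83  14.43  12.24] shift after turn [145.17   9.13  13.26]
tool z world [ 0.04 -1.    0.  ] off along D 178.24782266418848 lat -9.133168948752362
```

```bash
python3 -m inch '[[0,[40,4,0],[0.6,0.4,2]],[0,[40,4,0],[0,0,0]],[0,[35,2,0],[0,0,0]],[0,[22,0,0],[0,0,0]],[0,[8,0,0],[0,0,0]],[0,[0,0,0],[0,0,0]]]'
python3 - <<'E'
from h import *
goal(BC,BD,.072,.055)
a=imaging.camera("top")[:,:,::-1][110:260,20:220]
b=imaging.camera("side")[:,:,::-1][180:330,50:250]
cv2.imwrite("pics/c4.png",np.hstack([cv2.resize(x,(400,300),interpolation=2) for x in(a,b)]))
E
```

```text
time: 10.68
position: [0.5802, 0.3861, 0.0491]
tool_rot: [0.489, 0.509, -0.495, 0.507]
ft_force: [-0.1, 0.0, 0.6]
grip_width: 0.0008
t 10.675 pos [580.17 386.14  49.08] F [-0.09  0.02  0.63] grip 0.0007750174365420816 q [ 0.43  0.83  1.35 -0.    0.97  0.4 ]
turn [-0.42  0.27  0.44] shift now-axes [-5.48  2.35 96.85] shift after turn [-5.92  1.69 96.84]
tool z world [ 0.04 -1.    0.  ] off along D 168.83112478483582 lat -1.692715821408887
```

View pics/c4.png

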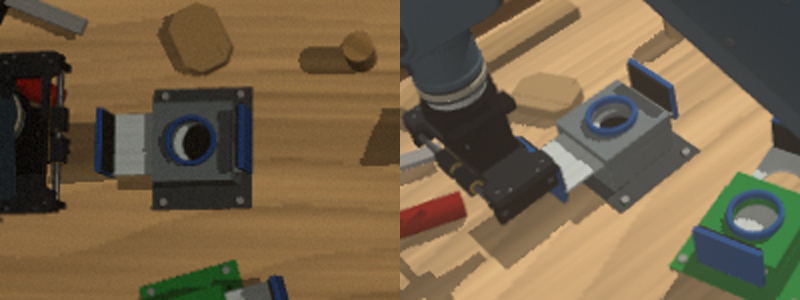

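The gripper is outside the blue end plate (top crop, plate at (103,140)) and aligned with it; the port is still open and the blank is clear of it. Pushing toward −y.

```bash
python3 -m inch '[[0,[-3,0,12],[-0.4,0,0]],[0,[-3,0,12],[0,0,0]],[0,[0,0,12],[0,0,0]],[0,[0,0,8],[0,0,0]],[0,[0,0,8],[0,0,0]],[0,[0,0,8],[0,0,0]],[0,[0,0,8],[0,0,0]],[0,[0,0,8],[0,0,0]]]'; python3 -c "
from h import *
goal(BC,BD,.072,.055)"
```

```text
time: 11.78
position: [0.5858, 0.3087, 0.0607]
tool_rot: [0.491, 0.51, -0.489, 0.51]
ft_force: [-1.0, 2.8, 0.2]
grip_width: 0.0005
t 11.775 pos [585.8  308.67  60.67] F [-0.97  2.76  0.25] grip 0.0005049045228448792 q [0.32 0.77 1.45 0.   0.92 0.28]
turn [ 0.01 -0.1  -0.06] shift now-axes [ 5.64 -0.9  19.22] shift after turn [ 5.67 -0.89 19.21]
tool z world [ 0.04 -1.    0.  ] off along D 91.20229732405856 lat 0.8878744042828597
```

```bash
python3 -m inch '[[0,[3,0,7],[0,0,0]],[0,[3,0,6],[0,0,0]],[0,[0,0,4],[0,0,0]],[0,[0,0,4],[0,0,0]]]'; python3 -c "
from h import *
goal(BC,BD,.072,.055)"
```

```text
time: 12.28
position: [0.5874, 0.2906, 0.055]
tool_rot: [0.495, 0.511, -0.487, 0.507]
ft_force: [-1.1, 21.5, -0.0]
grip_width: 0.0004
t 12.275 pos [587.41 290.57  55.01] F [-1.14 21.54 -0.04] grip 0.0003503031171914741 q [0.28 0.77 1.48 0.01 0.88 0.24]
turn [-0.22 -0.62 -0.24] shift now-axes [-0.01 -1.78  1.06] shift after turn [ 0.01 -1.78  1.06]
tool z world [ 0.04 -1.    0.  ] off along D 73.05323668436466 lat 1.7800786958123156
```

At the stop (21 N, offset 73 mm, the same as on red). Retreat.

```bash
python3 -m inch '[[0,[0,0,0],[0,0,0]],[0,[0,0,0],[0,0,0]],[0,[0,0,-15],[0,0,0]],[0,[0,0,-25],[0,0,0]],[0,[0,0,-30],[0,0,0]],[0,[-40,0,0],[0,0,0]],[0,[-40,0,0],[0,0,0]],[0,[-40,0,-20],[0,0,0]],[0,[0,0,-20],[0,0,0]],[0,[0,0,0],[0,0,0]],[0,[0,0,0],[0,0,0]]]'
python3 - <<'E'
from h import *
goal(BC,BD,.072,.055)
a=imaging.camera("top")[:,:,::-1]
b=imaging.camera("side")[:,:,::-1]
cv2.imwrite("pics/c5.png",np.hstack([cv2.resize(x,(400,300),interpolation=3) for x in(a[100:280,50:350][:,:],b[90:330,30:350])]))
E
```

```text
time: 13.65
position: [0.5797, 0.4014, 0.1728]
tool_rot: [0.488, 0.511, -0.493, 0.508]
ft_force: [-0.2, -0.4, 0.6]
grip_width: 0.0007
t 13.65 pos [579.65 401.44 172.77] F [-0.21 -0.4   0.59] grip 0.0006869296601764741 q [0.45 0.69 1.25 0.   1.21 0.41]
turn [-0.07  0.11  0.42] shift now-axes [117.96   2.61 111.93] shift after turn [117.77   1.61 112.15]
tool z world [ 0.04 -1.    0.  ] off along D 184.14327046646287 lat -1.6096323821920868
```

View pics/c5.png

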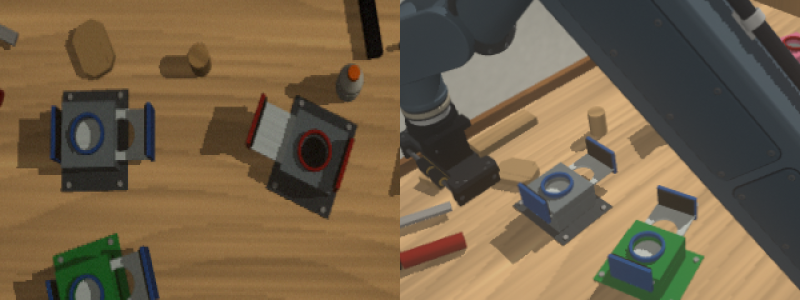

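The red port shows dark (open), and its −y plate is against the housing. The blue port shows aluminium (shut), and its +y plate is against the housing. Bystanders are in place and the arm is clear.

```bash
python3 -c "
from rig import robot
print(robot.hand_in())"
```

```text
the job is handed in; nothing more can be done
None
```

I opened the red port first and then shut the blue one, pushing each blade on its outer end plate with the closed fingertips. I then backed off and handed the job in at about 13.7 s; it reported no verdict.

- **Blade stops:** both blades stopped firmly, at about 15–22 N, with the tool about 73 mm from the port centre. That is the 62 mm end-plate distance plus roughly half the finger width.
- **Final pictures:** the red port is open and the blue port is shut. The glue bottle, blank and dowel look unmoved, and the arm is clear of everything.
- **Limits of the checks:** no check failed. Early position estimates for the gates and end plates from the two cameras differed by up to about 25 mm, so I used positions measured in the top picture. The blade positions were judged from force and pictures, since the joint values themselves are not readable.

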